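# Shut the rack drawer and push its lock lever home

### The job

Push the open drawer of the cedar rack fully shut, then lock it: push the knob of the lock lever on the shelf from its left-hand end to the right (as seen from the robot), past the first notch and on to the second stop at the far end of its swing. Do not lift the lever off its spindle, and leave the other things on the shelf where they are.

Things in the scene. Friction and masses are not known exactly. Their poses are not given: they have to be found in the camera images.
- rack: Low cedar rack on the bench, 320 mm deep (x), 440 mm wide (y). Origin: centre of its underside; x points away from the robot (turned up to 0.15 rad), y left. Shelf top 100 mm above the origin, its front edge at x = -160 mm; slats and posts along the far edge rise to 180 mm, with a tyre lever clipped before them (18 mm high). The lock lever is in the shelf's front half; loose things have centres at x = 45 mm and more
- drawer (a joint): How far the drawer stands open, m: 0 is fully shut against its stop; 0.03 to 0.07 at the start. It shuts towards the rack's +x. Its wooden front is 396 mm wide, 5 to 85 mm above the bench, and flush with the shelf's front edge when shut; 3 to 6 N push it, and it stays where left
- drawer_knob (a point): Centre of the end face of the drawer's chrome knob, mid-front, 50 mm above the bench. The knob is a disc 30 mm across, 14 mm thick; its end stands 35 mm out of the front towards the robot. Push on the knob's end or on the front. Axes as the rack's
- lever_pivot (a point): On the lever's vertical pivot axis, 40 mm above the shelf top. Axes of the lever's base (a grey fan-shaped plate, up to 8 mm thick, reaching 90 mm from the pivot, fixed on the shelf): z up; the fan opens towards its -x, roughly to the robot
- lever_knob (a point): On the axis of the lever's upright black knob, 40 mm above the shelf top. The knob is a round post 18 to 21 mm across, from 17 to 60 mm above the shelf top, at the end of a flat steel arm (18 mm wide, top 17 mm above the shelf), 85 mm from the pivot
- lock (a joint): Lever angle, rad, counter-clockwise from above: 0 open (knob at the fan's left end seen from the robot; starts at 0 to 0.1), 0.6 (give 0.06) first notch, 1.2 second stop (right end, locked). Knob lies from the pivot along (-cos(q-0.6), -sin(q-0.6)) in base x, y. A spring resists leaving the notch until about 1.0, then draws it to the stop; up to 9 N at the knob. Stays where left
- seat (a joint): How far the lever is raised on its spindle, m: 0 seated. It is only plugged on, held down by a light spring (about 5 N), and rises 20 mm if lifted. A sideways push does not raise it
- tap_handle: Loose green plastic tap handle with four arms, 64 mm across, 40 mm high, standing on its socket. Origin at the centre of its underside. Leave alone
- valve: Loose aluminium pressure cooker valve, round, 36 mm across, 47 mm high, upright. Origin at the centre of its underside. Leave alone
- gate_hinge: Loose grey gate hinge lying open and flat, 76 by 74 mm, 11 mm high. Origin at the centre of its underside. Leave alone

How it is judged:
By the outcome, as a careful person would: the job done as asked, in the order asked, and still so for the second after the job is handed in, with the robot touching nothing.
It also fails if it takes over 51 s, if anything falls off the work surface, if the arm or the gripper's body presses on something with over 40 N, if the wrist force passes 120 N, or if a joint passes its speed limit or range.

### The arm

A 6-joint arm with a two-finger parallel gripper is mounted at the origin on the work surface. World frame = base frame: x ahead of the robot, y to its left, z up, the work surface at z = 0. Lengths are in mm, angles in degrees, forces in N, time in s.
With the tool pointing down it reaches from about 425 to 1125 mm from the base axis. Payload 14.9 kg.
Tool frame: the origin (TCP) lies on the centre line of the jaws, within the pads' length; the fingertips stand 8 mm ahead of it and the grasp point (between the pads) lies 11 mm behind it; z points along the fingers, y is the line along which they close (so a half turn about z gives the same grasp; the last joint's range is limited). The gripper opens to 91 mm and grips with 3 to 60 N. Pads are 32 mm wide; open, the fingers measure 118 mm over their backs; the gripper's body (76 mm by 178 mm) begins 60 mm behind the grasp point.
Start: joints at [-68.371, 21.709, 99.362, -0, 58.929, -1.908], TCP at [279.537, -641.776, 221.932] pointing down, gripper open.
Joint ranges: [-158.91, 158.91], [-42.39, 125.64], [0.06, 152.35], [-60.88, 240.88], [17.5, 164.5], [-176.32, 176.32]. Speed limits (degrees/s): [108.29, 108.29, 136.94, 180, 180, 180].

### API

Orientations are given as a 3x3 rotation matrix whose columns are the frame's x, y, z axes.
In Python, from cell import r gives the robot as it stands.
- The arm moves only by the tool carry_out, never from a script. Its argument "series" is a list of rows, each a list of 5 numbers: the opening, from 0 (shut) to 1 (fully open), then the shift along the tool's x, y, z in mm, then the turn about the tool's z in degrees. A call has exactly 10 rows; each row is the pose to reach, as a shift and turn from the pose commanded when the call began, along the tool's axes at that moment; what a row does not reach only later rows make up. A row lasts 1/10 s, in which the tool goes at most 50 mm and 8.59 degrees, less where a joint would pass 70% of its speed; a pose out of reach is approached as far as the arm can. A call with a gripper value outside its range is refused whole. The fingers move at their own pace and stop on an object; "grip_force" is the grip in N (left out, the last holds). Time passes only in rows, so rows that repeat a pose let the fingers close, or fill a call up. It gives the time, the measured TCP pose, the force, the opening and the grip force at its end, in the units of the state.
- r.read_state(): the state, without advancing time (a new reading comes with each control period).
- r.capture(name): name is "side" or "top" or "wrist"; returns a dict with "pixels" (480x640x3 uint8, blue, green, red), "depth" (480x640 float32, mm along the optical axis (not along the pixel's ray), 0 where there is no reading), "fx", "fy", "cx", "cy" (pixels), "extrinsics" (4x4, takes a point from camera to world coordinates); the wrist camera has in their place "mount" (4x4, takes a point from camera to tool coordinates, whose origin is the TCP and whose axes are the flange's). Camera axes: x right, y up, looking along -z (the intrinsics and any distortion apply to the point x, -y, -z); pixel columns grow to the right and rows downward; lengths in mm; the calibration is good to about 2 mm. The wrist camera is an equidistant fisheye: a pixel r from the principal point sees the ray r / f radians off the axis. A picture is of the moment at which its call begins: read the wrist's pose just before it.
- r.close_job(): hands the job in; it is judged then, once.
The state is a dict: "time_s": time; "joints": joint angles; "qvel": joint speeds; "joint_torque": joint torques, N m; "ee_pos": TCP position; "orientation": TCP orientation; "force": force on the tool from outside, world axes, zero at the start; "torque": the same for the moment, N m; "opening": finger opening in mm; "grasp_force": force on a finger pad.
Only numpy, scipy, OpenCV 4.12 (cv2) and the standard library are available. Lean on these libraries where they do the work, as an engineer would, in place of code of your own. Each camera call takes 0.05 s, during which the arm holds its last target. There are 200 camera calls.

## Working session

There is one attempt and no reset: what is moved stays moved. The work goes in short steps, Python scripts to look and compute and a tool call to move; the robot and the scene stay as the last step left them, time stands still between calls to the robot, and variables do not carry over. Pictures are saved under pics/ and viewed, at most 10 in all, crops included, and the job is handed in when it is done.

Besides the shell and the picture viewer there is one more tool, called by a JSON object that holds its "api" and its "payload", one argument or row to a line. carry_out: Moves the arm, as the interface text tells. Its arguments: {"type":"object","properties":{"series":{"type":"array"},"grip_force":{"type":"number"}},"required":["series"]}

```bash
mkdir -p pics; cat > h.py <<'E'
import numpy as np, cv2, pickle
from cell import r
def cap(n):
    c=r.capture(n); cv2.imwrite(f'pics/{n}_{int(r.read_state()["time_s"]*100)}.png',c['pixels']); pickle.dump(c,open(f'{n}.pkl','wb')); return c
def cloud(c):
    h,w=c['depth'].shape; v,u=np.mgrid[:h,:w]; d=c['depth']
    p=np.stack([(u-c['cx'])/c['fx']*d,-(v-c['cy'])/c['fy']*d,-d,np.ones_like(d)],-1)
    return (p@np.array(c['extrinsics']).T)[...,:3]
E
python3 - <<'E'
from h import *
for n in('top','side'):
    c=cap(n); print({k:v for k,v in c.items() if k not in('pixels','depth')}); print((c['depth']>0).mean())
s=r.read_state(); print(s)
E
ls pics
```

```text
{'fx': 466.0518880795017, 'fy': 466.0518880795017, 'cx': 315.33831707876277, 'cy': 233.93027835838234, 'extrinsics': array([[-7.00430540e-03,  9.81975583e-01, -1.88877985e-01,
         5.33178985e+02],
       [-9.99921734e-01, -4.91973803e-03,  1.15031647e-02,
         2.39768344e+01],
       [ 1.03665967e-02,  1.88943774e-01,  9.81933187e-01,
         7.29383962e+02],
       [ 0.00000000e+00,  0.00000000e+00,  0.00000000e+00,
         1.00000000e+00]])}
0.996044921875
{'fx': 546.2062273659462, 'fy': 546.2062273659462, 'cx': 321.5706189317199, 'cy': 236.78652029434676, 'extrinsics': array([[ 9.53044895e-01,  1.77222975e-01, -2.45555381e-01,
         4.76391560e+02],
       [-3.02704650e-01,  5.34277039e-01, -7.89251506e-01,
        -5.30348985e+02],
       [-8.67889823e-03,  8.26522875e-01,  5.62836224e-01,
         4.99433639e+02],
       [ 0.00000000e+00,  0.00000000e+00,  0.00000000e+00,
         1.00000000e+00]])}
0.9959016927083333
{'time_s': 0.1, 'joints': array([-6.83716392e+01,  2.17355146e+01,  9.93920907e+01, -1.77732082e-03,
        5.89285895e+01, -1.90467016e+00]), 'qvel': array([ 0.13110707, -0.06278607, -0.01542273,  0.07134174, -0.04118598,
       -0.04823903]), 'joint_torque': array([ 1.00926049e-03, -7.65038538e+01, -4.35295987e+01,  6.52833330e-02,
        3.97607731e-02, -1.05450607e-05]), 'ee_pos': array([ 279.39177625, -641.44785969,  221.355281  ]), 'orientation': array([[ 9.16823647e-01,  3.99292187e-01, -3.86200398e-04],
       [ 3.99292374e-01, -9.16823204e-01,  9.01936834e-04],
       [ 6.05884443e-06, -9.81123891e-04, -9.99999519e-01]]), 'force': array([ 0.67671767,  0.94910329, -0.49974385]), 'torque': array([-0.0525935 , -0.01284085, -0.0523815 ]), 'grasp_force': 0.0, 'opening': 91.23243815858214}
side_10.png
top_5.png
```

View pics/top_5.png

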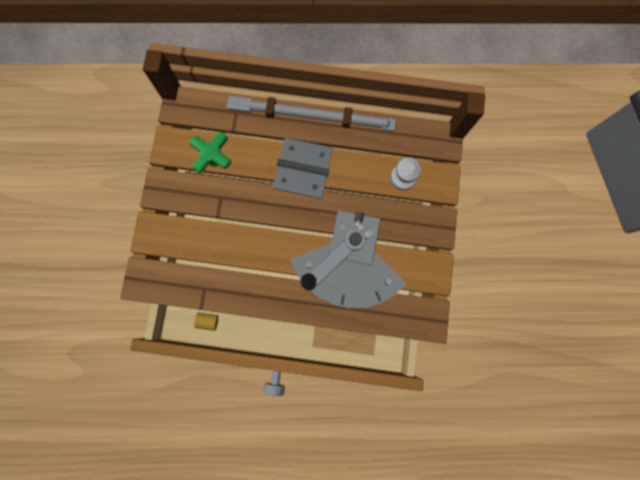

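View pics/side_10.png

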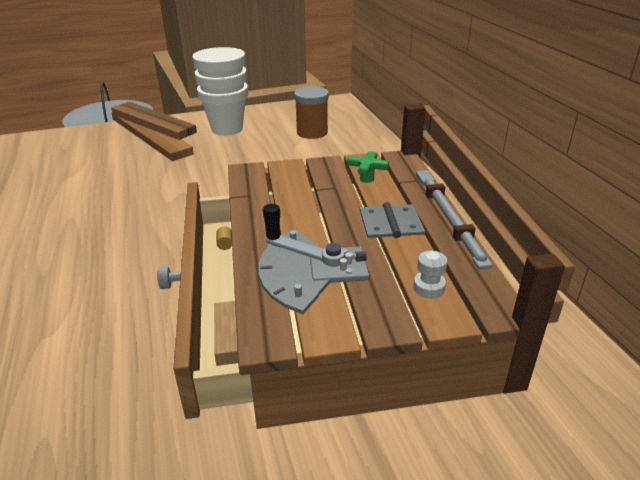

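Top view: drawer knob at (274,388), lever knob top at (309,282), pivot at (355,238), fan opening towards the bottom, valve at (407,172), hinge at (303,167), tap handle at (210,152). The drawer stands clearly open.

```bash
python3 - <<'E'
from h import *
c=pickle.load(open('top.pkl','rb')); P=cloud(c); img=c['pixels'].astype(int)
E=np.array(c['extrinsics'])
def ray(u,v,z):
    d=E[:3,:3]@np.array([(u-c['cx'])/c['fx'],-(v-c['cy'])/c['fy'],-1]); return E[:3,3]+d*(z-E[2,3])/d[2]
for n,u,v in [('dknob',274,390),('lknob',309,282),('pivot',355,238),('valve',407,165),('shelf',220,240),('front',200,347),('front2',400,380),('bench',100,420)]: print(n,P[v,u].round(1))
# black knob
m=(img.max(-1)<45); m[:250]=0;m[310:]=0;m[:,:285]=0;m[:,335:]=0
q=P[m]; print('knob',m.sum(),q[q[:,2]>150].mean(0), np.median(q,0), q[:,2].max())
t=P[...,2]; k=m&(t>150); v,u=np.nonzero(k); print('pix',u.mean(),v.mean(),ray(u.mean(),v.mean(),160))
# shelf points -> front edge
z=np.median(t[230:250,160:290]); print('shelf z',z)
k=abs(t-z)<5
pts=[]
for u in range(135,440,5):
    vs=np.nonzero(k[:,u])[0]; vs=vs[vs<345]
    pts.append(P[vs.max(),u])
pts=np.array(pts); 
f=np.polyfit(pts[:,1],pts[:,0],1)
for _ in range(4):
    e=pts[:,0]-np.polyval(f,pts[:,1]); g=abs(e-np.median(e))<4; f=np.polyfit(pts[g,1],pts[g,0],1)
print('shelf edge x=a y+b',f,g.sum(),'yaw',-np.arctan(f[0]), 'y range',pts[:,1].max(),pts[:,1].min())
# drawer front top
pts=[]
for u in range(140,420,5):
    col=P[335:390,u]; s=col[(abs(col[:,2]-85)<5)]
    if len(s): pts.append(s[s[:,0].argmin()])
pts=np.array(pts); f=np.polyfit(pts[:,1],pts[:,0],1)
for _ in range(4):
    e=pts[:,0]-np.polyval(f,pts[:,1]); g=abs(e)<4; f=np.polyfit(pts[g,1],pts[g,0],1)
print('drawer front',f,g.sum(),pts[:,1].max(),pts[:,1].min())
# drawer knob
k=(abs(t-55)<14); k[:368]=0; k[400:]=0;k[:,:255]=0;k[:,295:]=0
q=P[k]; print('dknob', q[:,0].min(), q[q[:,0].argsort()[:60]].mean(0), q[:,2].max(),k.sum())
E
```

```text
dknob [444.6  74.1  64.4]
lknob [583.1  25.5 159.5]
pivot [642.7 -34.9 130.3]
valve [ 736.8 -103.9  146.8]
shelf [646.3 147.  101. ]
front [503.3 172.9  82.3]
front2 [458.7 -94.7  85.5]
bench [3.959e+02 3.346e+02 1.000e-01]
knob 160 [583.41386111  26.51480123 162.97761455] [583.6555541   26.66165864 159.49367126] 729.3839623379632
pix 308.13125 281.45 [583.70682683  26.51360331 160.        ]
shelf z 99.82267303201166
shelf edge x=a y+b [1.43204576e-01 5.29128515e+02] 61 yaw -0.14223752262931796 y range 258.0030289409886 -140.96532727437744
drawer front [1.43161111e-01 4.63091243e+02] 56 253.13151767476595 -114.45835912894469
dknob 436.65103068565406 [440.05418765  72.47861454  61.15266731] 67.19211768760806 354
```

{"api": "carry_out", "payload": {
  "series": [
    [1,15,-13,0,2],
    [1,50,-43,0,7],
    [1,90,-77,0,13],
    [1,130,-111,0,19],
    [1,170,-145,0,25],
    [1,210,-180,0,31.7],
    [1,250,-214,0,31.7],
    [1,290,-248,0,31.7],
    [1,320,-274,0,31.7],
    [1,331,-283,0,31.7]
  ]
}}

```text
time_s: 1.1
ee_pos: [470.8, -246.9, 221.8]
orientation: [[0.99, -0.14, -0.0], [-0.14, -0.99, 0.001], [-0.0, -0.001, -1.0]]
force: [0.3, -0.6, -0.0]
opening: 91.3
grasp_force: 0.0
```

{"api": "carry_out", "payload": {
  "series": [
    [1,-5,-20,0,0],
    [1,-14,-60,0,0],
    [1,-24,-102,0,0],
    [1,-35,-146,0,0],
    [1,-45,-190,0,0],
    [1,-55,-232,0,0],
    [1,-64,-270,0,0],
    [1,-71,-300,0,0],
    [1,-75,-315,0,0],
    [1,-75,-317,0,0]
  ]
}}

```text
time_s: 2.1
ee_pos: [440.3, 75.6, 221.8]
orientation: [[0.99, -0.14, -0.0], [-0.14, -0.99, 0.0], [-0.0, -0.0, -1.0]]
force: [-0.3, -0.1, 0.5]
opening: 91.1
grasp_force: 0.0
```

{"api": "carry_out", "payload": {
  "series": [
    [1,0,0,10,0],
    [1,0,0,30,0],
    [1,0,0,55,0],
    [1,0,0,80,0],
    [1,0,0,105,0],
    [1,0,0,130,0],
    [1,0,0,147,0],
    [1,0,0,157,0],
    [1,0,0,160,0],
    [1,0,0,160,0]
  ]
}}

```text
time_s: 3.1
ee_pos: [440.7, 73.9, 61.8]
orientation: [[0.99, -0.143, -0.0], [-0.143, -0.99, -0.0], [-0.0, 0.0, -1.0]]
force: [0.8, -0.2, 1.2]
opening: 91.2
grasp_force: 0.0
```

{"api": "carry_out", "payload": {
  "series": [
    [1,5,0,0,0],
    [1,12,0,0,0],
    [1,20,0,0,0],
    [1,28,0,0,0],
    [1,36,0,0,0],
    [1,44,0,0,0],
    [1,52,0,0,0],
    [1,59,0,0,0],
    [1,66,0,0,0],
    [1,70,0,0,0]
  ]
}}

```text
time_s: 4.1
ee_pos: [510.7, 64.3, 61.9]
orientation: [[0.99, -0.142, 0.0], [-0.142, -0.99, 0.0], [0.0, -0.0, -1.0]]
force: [-3.1, 1.0, 1.8]
opening: 91.1
grasp_force: 1.4
```

{"api": "carry_out", "payload": {
  "series": [
    [1,1,0,0,0],
    [1,2,0,0,0],
    [1,3,0,0,0],
    [1,4,0,0,0],
    [1,5,0,0,0],
    [1,6,0,0,0],
    [1,7,0,0,0],
    [1,8,0,0,0],
    [1,9,0,0,0],
    [1,9,0,0,0]
  ]
}}

```text
time_s: 5.1
ee_pos: [519.1, 63.1, 61.9]
orientation: [[0.99, -0.142, 0.0], [-0.142, -0.99, -0.0], [0.0, -0.0, -1.0]]
force: [-2.0, 0.2, -1.2]
opening: 91.3
grasp_force: 0.7
```

{"api": "carry_out", "payload": {
  "series": [
    [1,0.5,0,0,0],
    [1,1,0,0,0],
    [1,1.5,0,0,0],
    [1,2,0,0,0],
    [1,2.5,0,0,0],
    [1,3,0,0,0],
    [1,3.5,0,0,0],
    [1,4,0,0,0],
    [1,4,0,0,0],
    [1,4,0,0,0]
  ]
}}

```text
time_s: 6.1
ee_pos: [520.0, 62.8, 61.5]
orientation: [[0.99, -0.142, -0.006], [-0.142, -0.99, 0.0], [-0.006, 0.001, -1.0]]
force: [-21.5, 6.4, 15.8]
opening: 91.2
grasp_force: 10.8
```

{"api": "carry_out", "payload": {
  "series": [
    [1,-5,0,0,0],
    [1,-15,0,0,0],
    [1,-28,0,0,0],
    [1,-38,0,-5,0],
    [1,-40,0,-25,0],
    [1,-40,0,-55,0],
    [1,-40,0,-90,0],
    [1,-40,0,-120,0],
    [0.5,-40,0,-135,0],
    [0.5,-40,0,-140,0]
  ]
}}

```text
time_s: 7.1
ee_pos: [483.7, 68.3, 204.0]
orientation: [[0.99, -0.142, 0.003], [-0.142, -0.99, 0.0], [0.003, -0.001, -1.0]]
force: [0.1, -0.8, -0.9]
opening: 78.0
grasp_force: 0.0
```

```bash
python3 - <<'E'
from h import *
a=cap('side');b=cap('top'); cv2.imwrite('pics/both.png',cv2.resize(np.hstack([a['pixels'][100:450],b['pixels'][100:450]]),(800,219)))
P=cloud(b);t=P[...,2]
s=r.read_state();print(s['time_s'],s['ee_pos'],s['opening'],s['joints'])
img=b['pixels'].astype(int)
m=(img.max(-1)<45)&(abs(t-160)<4); m[:,:285]=0;m[:,340:]=0
print(m.sum(),P[m].mean(0) if m.any() else 0)
k=(t>126)&(t<134); k[:215]=0;k[260:]=0;k[:,:340]=0;k[:,370:]=0
print('pivot',k.sum(),P[k].mean(0))
# peg heights on fan
from collections import Counter
k=(t>105)&(t<150);k[:250]=0;k[320:]=0;k[:,:330]=0;k[:,420:]=0
print('fan heights',Counter((t[k]//3*3).astype(int)))
E
```

```text
7.2 [483.17128975  68.26441692 202.33599506] 69.82713395155751 [ 5.30493408e+00  3.83508932e+00  1.24183636e+02 -6.25135246e-05
  5.19123106e+01  1.03465161e+02]
153 [583.84880597  26.50680476 159.62514432]
pivot 151 [643.18590325 -35.3888252  129.58482493]
fan heights Counter({np.int64(105): 2209, np.int64(114): 190, np.int64(108): 157, np.int64(117): 106, np.int64(111): 7, np.int64(120): 2})
```

View pics/both.png

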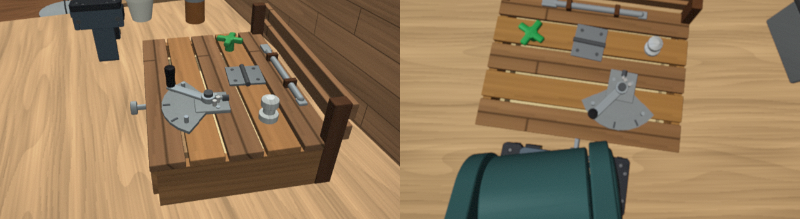

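```bash
python3 - <<'E'
from h import *
T=np.array([480.4+0,68.3]); 
s=r.read_state(); T=s['ee_pos'][:2]; R=s['orientation']
p=np.array([643.0,-35.2]); k=np.array([583.7,26.5])
a0=np.degrees(np.arctan2(*(k-p)[::-1])); L=np.linalg.norm(k-p); print(a0,L)
R2=R[:2,:2]
yaw0=np.degrees(np.arctan2(R[1,0],R[0,0]))
print('to knob',(R2.T@(k-T)).round(1),'turn',yaw0-(a0-180))
# arc in tool axes of radial frame at start (tool x toward pivot)
y=np.radians(a0-180); ex=np.array([np.cos(y),np.sin(y)]); ey=np.array([np.sin(y),-np.cos(y)])
for d in range(0,76,5):
    a=np.radians(a0+d); q=p+85*np.array([np.cos(a),np.sin(a)])-k
    print(d,(q@ex).round(1),(q@ey).round(1),'turn',-d)
E
```

```text
133.8637037831638 85.57674917873426
to knob [105.4  27.1] turn 37.97609843268323
0 0.6 -0.0 turn 0
5 0.9 7.4 turn -5
10 1.9 14.8 turn -10
15 3.5 22.0 turn -15
20 5.7 29.1 turn -20
25 8.5 35.9 turn -25
30 12.0 42.5 turn -30
35 15.9 48.8 turn -35
40 20.5 54.6 turn -40
45 25.5 60.1 turn -45
50 30.9 65.1 turn -50
55 36.8 69.6 turn -55
60 43.1 73.6 turn -60
65 49.7 77.0 turn -65
70 56.5 79.9 turn -70
75 63.6 82.1 turn -75
```

The drawer front is flush with the shelf edge (side crop), lever still at its left end.

{"api": "carry_out", "payload": {
  "series": [
    [0.5,5,1,0,3],
    [0.5,18,4,0,9],
    [0.5,34,8,0,16],
    [0.5,52,13,0,24],
    [0.5,70,18,0,31],
    [0.5,86,22,0,38],
    [0.5,98,25,0,38],
    [0.5,104,27,0,38],
    [0.5,105,27,0,38],
    [0.5,105,27,0,38]
  ]
}}

```text
time_s: 8.2
ee_pos: [582.9, 26.7, 201.6]
orientation: [[0.694, -0.72, -0.001], [-0.72, -0.694, 0.0], [-0.001, 0.0, -1.0]]
force: [-0.2, 0.2, 0.9]
opening: 45.4
grasp_force: 0.0
```

{"api": "carry_out", "payload": {
  "series": [
    [0.5,0,0,4,0],
    [0.5,0,0,11,0],
    [0.5,0,0,20,0],
    [0.5,0,0,29,0],
    [0.5,0,0,38,0],
    [0.5,0,0,47,0],
    [0.5,0,0,56,0],
    [0.5,0,0,62,0],
    [0.5,0,0,65,0],
    [0.5,0,0,66,0]
  ]
}}

```text
time_s: 9.2
ee_pos: [583.4, 26.5, 135.6]
orientation: [[0.693, -0.721, -0.0], [-0.721, -0.693, -0.0], [-0.0, 0.0, -1.0]]
force: [0.7, -0.4, -0.2]
opening: 45.6
grasp_force: 0.0
```

{"api": "carry_out", "payload": {
  "series": [
    [0.5,0,3,0,-2],
    [0.5,1,7,0,-5],
    [0.5,1.3,11,0,-7.5],
    [0.5,2,15,0,-10],
    [0.5,3.5,22,0,-15],
    [0.5,5.7,29,0,-20],
    [0.5,8.5,36,0,-25],
    [0.5,12,42.5,0,-30],
    [0.5,16,49,0,-35],
    [0.5,20.5,54.6,0,-40]
  ]
}}

```text
time_s: 10.2
ee_pos: [558.4, -26.3, 136.4]
orientation: [[0.995, -0.104, 0.001], [-0.104, -0.995, -0.0], [0.001, -0.0, -1.0]]
force: [0.5, 1.2, -0.6]
opening: 45.8
grasp_force: 0.6
```

{"api": "carry_out", "payload": {
  "series": [
    [0.5,0,3,0,-2],
    [0.5,0.3,7.4,0,-5],
    [0.5,0.7,11,0,-7.5],
    [0.5,1.3,14.8,0,-10],
    [0.5,2,18.4,0,-12.5],
    [0.5,2.9,22,0,-15],
    [0.5,4,25.5,0,-17.5],
    [0.5,5.1,29,0,-20],
    [0.5,6.5,32.5,0,-22.5],
    [0.5,8,36,0,-25]
  ]
}}

```text
time_s: 11.2
ee_pos: [562.5, -62.6, 136.2]
orientation: [[0.946, 0.325, 0.0], [0.325, -0.946, 0.0], [0.0, 0.0, -1.0]]
force: [-0.9, 0.7, -0.7]
opening: 45.8
grasp_force: 0.5
```

```bash
python3 - <<'E'
from h import *
a=r.capture('side'); p=a['pixels'][130:330,200:440]
cv2.imwrite('pics/s65.png',cv2.resize(p,None,fx=2.5,fy=2.5,interpolation=cv2.INTER_CUBIC))
s=r.read_state();print(s['force'],s['ee_pos'],s['grasp_force'])
E
```

```text
[-0.10010845 -1.04468724  0.27997816] [562.68693398 -63.08323253 136.26174991] 0.09036681109137135
```

View pics/s65.png

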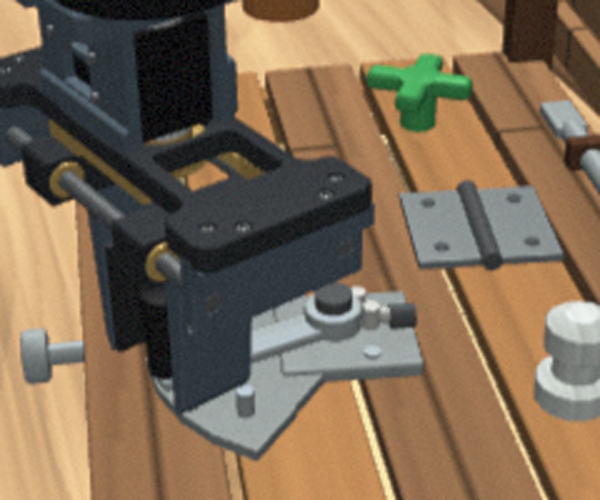

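The knob stands between the fingers, the arm near the right-hand peg; no force now, so I push on gently to the stop.

{"api": "carry_out", "payload": {
  "series": [
    [0.5,0,1.5,0,-1],
    [0.5,0,3,0,-2],
    [0.5,0,4.5,0,-3],
    [0.5,0.2,6,0,-4],
    [0.5,0.3,7.4,0,-5],
    [0.5,0.5,9,0,-6],
    [0.5,0.6,10,0,-6.7],
    [0.5,0.8,11,0,-7.4],
    [0.5,0.8,11,0,-7.4],
    [0.5,0.8,11,0,-7.4]
  ]
}}

```text
time_s: 12.25
ee_pos: [566.6, -72.9, 135.9]
orientation: [[0.897, 0.442, -0.0], [0.442, -0.897, 0.0], [-0.0, -0.0, -1.0]]
force: [0.9, 0.4, -0.2]
opening: 45.9
grasp_force: 0.0
```

{"api": "carry_out", "payload": {
  "series": [
    [0.5,0,1,0,0],
    [0.5,0,2,0,0],
    [0.5,0,3,0,0],
    [0.5,0,4,0,0],
    [0.5,0,5,0,0],
    [0.5,0,5.5,0,0],
    [0.5,0,6,0,0],
    [0.5,0,6.5,0,0],
    [0.5,0,7,0,0],
    [0.5,0,7,0,0]
  ]
}}

```text
time_s: 13.25
ee_pos: [569.6, -79.1, 135.9]
orientation: [[0.897, 0.442, -0.0], [0.442, -0.897, 0.0], [-0.0, -0.0, -1.0]]
force: [-0.4, 1.7, -0.4]
opening: 45.6
grasp_force: 0.4
```

{"api": "carry_out", "payload": {
  "series": [
    [0.5,0,0.5,0,0],
    [0.5,0,1,0,0],
    [0.5,0,1.5,0,0],
    [0.5,0,2,0,0],
    [0.5,0,2.5,0,0],
    [0.5,0,3,0,0],
    [0.5,0,3,0,0],
    [0.5,0,3,0,0],
    [0.5,0,3,0,0],
    [0.5,0,3,0,0]
  ]
}}

```text
time_s: 14.25
ee_pos: [570.5, -81.5, 135.7]
orientation: [[0.897, 0.442, -0.001], [0.442, -0.897, 0.001], [-0.001, -0.001, -1.0]]
force: [-3.7, 4.7, 2.6]
opening: 45.7
grasp_force: 3.3
```

Contact with the stop (6 N). Back off to centre the fingers, then lift.

{"api": "carry_out", "payload": {
  "series": [
    [0.5,0,-2,0,0],
    [0.5,0,-6,0,0],
    [0.5,0,-10,0,0],
    [0.5,0,-11,0,0],
    [0.5,0,-11,-5,0],
    [0.5,0,-11,-18,0],
    [0.5,0,-11,-35,0],
    [0.5,0,-11,-55,0],
    [0.5,0,-11,-70,0],
    [0.5,0,-11,-75,0]
  ]
}}

```text
time_s: 15.25
ee_pos: [567.1, -72.2, 213.3]
orientation: [[0.897, 0.442, 0.003], [0.442, -0.897, -0.0], [0.002, 0.002, -1.0]]
force: [0.6, -0.3, -0.5]
opening: 45.8
grasp_force: 0.0
```

{"api": "carry_out", "payload": {
  "series": [
    [0.5,-8,0,-5,0],
    [0.5,-22,0,-10,0],
    [0.5,-40,0,-15,0],
    [0.5,-60,0,-20,0],
    [0.5,-80,0,-20,0],
    [0.5,-95,0,-20,0],
    [0.5,-108,0,-20,0],
    [0.5,-115,0,-20,0],
    [0.5,-118,0,-20,0],
    [0.5,-118,0,-20,0]
  ]
}}

```text
time_s: 16.25
ee_pos: [460.3, -124.3, 230.9]
orientation: [[0.897, 0.442, 0.0], [0.442, -0.897, 0.0], [0.0, 0.0, -1.0]]
force: [0.1, -0.5, -0.1]
opening: 45.3
grasp_force: 0.0
```

```bash
python3 - <<'E'
from h import *
a=cap('side');b=cap('top'); cv2.imwrite('pics/fin.png',np.hstack([cv2.resize(a['pixels'][100:420,130:530],(400,320)),cv2.resize(b['pixels'][40:360,120:520],(400,320))]))
P=cloud(b);t=P[...,2];img=b['pixels'].astype(int)
m=(img.max(-1)<45)&(abs(t-160)<5); m[:220]=0;m[:,:285]=0;m[:,440:]=0
p=np.array([643.,-35.2])
print(m.sum()); k=P[m].mean(0); print(k,np.linalg.norm(k[:2]-p),(np.degrees(np.arctan2(*(k[:2]-p)[::-1]))%360-133.86))
s=r.read_state();print(s['ee_pos'],s['force'],s['time_s'])
E
```

```text
177
[563.89570773 -66.96701031 159.3449142 ] 85.24454234092669 68.01960023745983
[ 460.73375523 -124.06322667  230.95968901] [-0.43395907  0.63459864  0.51171009] 16.35
```

View pics/fin.png

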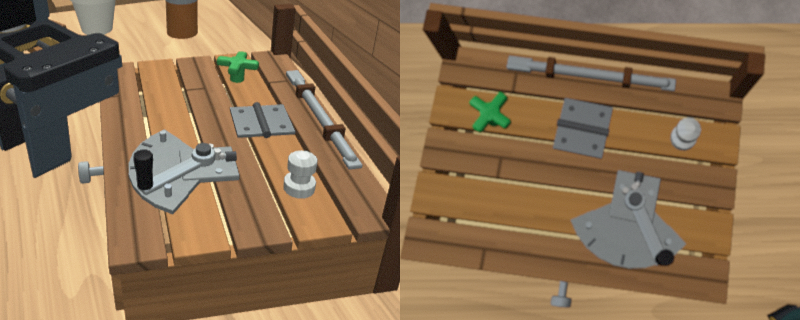

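The lever turned 68° and sits at the right-hand stop. It is still seated, the drawer is flush and the loose things have not moved.

```bash
python3 -c "
from cell import r
print(r.close_job())"
```

```text
the job is handed in; nothing more can be done
None
```

The drawer is pushed fully shut and the lock lever is at its second stop, still seated. The other things on the shelf are where they were, and the job was handed in at about 16 s.

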